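# Let a sample bottle out of a ratchet bottle clamp

## Task

The white-capped sample bottle is locked in the ratchet clamp on the bench: swing the clamp's red release lever fully over, then turn the crank in the tightening direction only just far enough to take the load off the brass pawl, so that it springs clear of the ratchet wheel; tightening further crushes the bottle. Keep hold of the crank and let it back under control, never letting it fly, until the jaw is fully back. Then lift the bottle out and set it down gently, upright, in the free half of the white tray, without disturbing the other bottles or the filter.

Things in the scene. Friction and masses are not known exactly. Their poses are not given: they have to be found in the camera images.
- clamp: Bottle clamp, fixed. Dark steel plate 116 x 250 x 12 mm; origin: centre of its underside; x away from the robot, y left, z up (yaw up to 0.25). In its frame (mm): bottle on the plate at (0, 65) against a V-block on its +y side (56 high); the jaw presses from -y (50 high, 86 wide). Grey gear housing under the wheel, top at z 41.
- wheel_axis (a point): Point on the upright axis of ratchet wheel and crank, at (0, -70, 46) mm in the clamp's frame. Steel wheel 68 mm across, z 42 to 50. Seen from above CLOCKWISE tightens; a brass pawl on the wheel's far right side stops it from running back anticlockwise.
- crank_knob (a point): Centre of the flat top of the crank's upright black knob: a round grip 18 mm across, 30 mm tall (z 70 to 100 mm in the clamp's frame), free to spin on its pin, over a flat arm at z 58 to 66, 50 mm from the wheel axis, about which it moves on a circle. It starts on the robot's side of the wheel.
- release_peg (a point): Centre of the top of the release lever's upright red peg: 12 mm across, z 55 to 91 mm in the clamp's frame, 38 mm from the pawl pin, about which it moves on a circle, beyond the gear housing. To release, it swings anticlockwise seen from above, by 0.9 rad (towards the clamp's +y).
- pawl_pin (a point): Point on the upright pin that pawl and release lever turn about, at (40, -90, 51) mm in the clamp's frame.
- release_lever (a joint): Red release lever: 0 = pawl sprung into the wheel (start), 0.9 = fully over, at its stop, pawl sprung away from the wheel. Stiff (about 3 N at the peg); stays where left. While the wheel is loaded the tooth keeps hold of the pawl even with the lever over; it springs out by itself once the crank carries the load. If the crank goes slack when let back, the pawl still holds.
- crank (a joint): Crank angle, grows clockwise from above (tightening). 0.6 rad of free play to the wheel; where in it the crank starts is unknown. At the end of the play the sideways force at the knob climbs within 0.1 rad to 6 to 7.5 N, the whole locked load (18 N on the bottle), and the pawl is free; each further 0.1 rad adds 2.4 N at the knob, 7.5 N on the bottle; over 30 N (9.5 N at the knob) crushes it.
- jaw: Sprung jaw plate, black rubber face, slides along the clamp's y. Origin: foot of the middle of its face; in the clamp's frame its y is 31 mm fully back and 45 mm at the bottle. Its carriage is driven by the wheel, 16 mm a radian, through springs. Once the jaw has left the bottle the crank runs light; the jaw is fully back, the wheel at its stop, when the crank is turned back to about -0.3 rad.
- bottle: The clamped sample bottle, white with a white screw cap, 85 mm tall: body 40 mm across up to 73 mm, cap 30 mm across from 70 to 85 mm. Origin: centre of its underside, z up its axis. 0.1 to 0.2 kg.
- tray: White tray, fixed, 125 x 175 x 24 mm, walls 4 mm, inner floor at z 4 mm. Origin: centre of its underside, x away from the robot and y to the left at yaw 0. The half towards -y is free (middle at y = -42 mm); the other half holds two bottles.
- amber_bottle: Amber sample bottle with a black cap, 48 mm across, 100 mm tall, in the tray's +y half; leave it. Origin: centre of its underside.
- red_cap_bottle: White sample bottle with a red cap, 36 mm across, 70 mm tall, in the tray's +y half; leave it. Origin: centre of its underside.
- filter_a: White inline filter disc, 48 mm across, 46 mm tall, on the bench right of the clamp; leave it. Origin: centre of its underside.
There are look-alikes about, which are no part of the job. Leave any blue or turquoise look-alike of the bottle alone.

How it is judged:
By the outcome, as a careful person would: the job done as asked, in the order asked, and still so for the second after the job is handed in, with the robot touching nothing.
It also fails if it takes over 67 s, if anything falls off the work surface, if the arm or the gripper's body presses on something with over 40 N, if the wrist force passes 120 N, or if a joint passes its speed limit or range.

## Robot

A 6-joint arm with a two-finger parallel gripper is mounted at the origin on a cart in front of the work surface, level with it; the furniture and walls round the work are solid. World frame = base frame: x ahead of the robot, y to its left, z up, the work surface at z = 0. Lengths are in mm, angles in rad, forces in N, time in s.
With the tool pointing down it reaches from about 350 to 875 mm from the base axis. Payload 4.2 kg.
Tool frame: the origin (TCP) lies at the very end of the fingers, on their centre line; the grasp point (between the pads) lies 19 mm behind it; z points along the fingers, y is the direction in which the jaws open and shut (so a half turn about z gives the same grasp; the last joint's range is limited). The gripper opens to 85 mm and grips with 20 to 120 N. Pads are 22 mm wide; open, the fingers measure 114 mm over their backs; the gripper's body (76 mm by 85 mm) begins 54 mm behind the grasp point. The pads swing forward as they close: fully open they stand 13 mm farther back than shut.
Start: joints at [1.389, 0.385, 0.008, 0, -1.194, -0.259], TCP at [266.631, 565.25, 231.312] pointing down, gripper open.
Joint ranges: [-3.14, 3.14], [-1.21, 2.06], [-1.07, 1.41], [-3.16, 2.05], [-2.99, -0.16], [-3.1, 3.1]. Speed limits (rad/s): [2.79, 2.79, 3.14, 3.14, 3.14, 3.14].

## Interface

Orientations are given as a unit quaternion [x, y, z, w].
In Python, from bench import arm, optics, job gives the robot as it stands.
- The arm moves only by the tool send_rows, never from a script. Its argument "steps" is a list that holds one entry, the list of rows, each a list of 5 numbers: the shift along the tool's x, y, z in cm, then the turn about the tool's z in rad, then the opening, from 0 (shut) to 1 (fully open). A call has 1 to 10 rows; each row shifts and turns the pose as measured when the row begins, along the tool's axes as they then stand; what a row does not reach is not made up. A row lasts 1/12 s, in which the tool goes at most 41.7 mm and 7.16 degrees, less where a joint would pass 70% of its speed; a pose out of reach is approached as far as the arm can. A call with a gripper value outside its range is refused whole. The fingers move at their own pace and stop on an object; the grip force is fixed at half the most. Time passes only in rows, so rows that do not move let the fingers close. It gives the time, the measured TCP pose, the force and the opening at its end, in the units of the state.
- arm.read_state(): the state, without advancing time (a new reading comes with each control period).
- optics.get_image(name): name is "scene" or "side" or "wrist"; returns (picture, depth): 420x560x3 uint8, blue, green, red; 420x560 float32, mm along the optical axis (not along the pixel's ray), 0 where there is no reading.
- optics.get_calibration(name): a dict with "K" (3x3 intrinsics, pixels), "rvec" (rotation vector, rad) and "tvec" (3), from world to camera coordinates, as OpenCV has them; the wrist camera has in their place "hand_eye" (4x4, takes a point from camera to tool coordinates, whose origin is the TCP and whose axes are the flange's). Camera axes: x right, y down, z forward; pixel columns grow to the right and rows downward; lengths in mm; the calibration is good to about 2 mm. A picture is of the moment at which its call begins: read the wrist's pose just before it. get_calibration takes no time and is no camera call.
- job.job_done(): hands the job in, once; it reports no verdict.
The state is a dict: "clock": time; "joints": joint angles; "joint_vel": joint speeds; "joint_efforts": joint torques, N m; "position": TCP position; "ee_rot": TCP orientation; "contact_force": force on the tool from outside, world axes, zero at the start; "wrist_torque": the same for the moment, N m; "gripper_width": finger opening in mm.
Only numpy, scipy, OpenCV 4.12 (cv2) and the standard library are available. Lean on these libraries where they do the work, as an engineer would, in place of code of your own. Each camera call takes 0.05 s, during which the arm holds its last target. There are 200 camera calls.

## Working session

There is one attempt and no reset: what is moved stays moved. The work goes in short steps, Python scripts to look and compute and a tool call to move; the robot and the scene stay as the last step left them, time stands still between calls to the robot, and variables do not carry over. Pictures are saved under pics/ and viewed, about 8 in all and at most 12, crops included, and the job is handed in when it is done.

Besides the shell and the picture viewer there is one more tool, called after "Emit:" as name(argument=value, ...) on one line, values as JSON. send_rows: Moves the arm, as the interface text tells. Its arguments: {"type":"object","properties":{"steps":{"type":"array","items":{"type":"array","items":{"type":"array","items":{"type":"number"}}}}},"required":["steps"]}

```bash
ls; mkdir -p pics; cat > h.py <<'E'
import numpy as np,cv2
from bench import arm,optics,job
from scipy.spatial.transform import Rotation as R
def cam(name,st=None):
    c=optics.get_calibration(name);K=np.array(c["K"],float)
    if name=="wrist":
        st=st or arm.read_state();H=np.array(c["hand_eye"],float)
        T=np.eye(4);T[:3,:3]=R.from_quat(st["ee_rot"]).as_matrix();T[:3,3]=st["position"]
        T=T@H
    else:
        M=np.eye(4);M[:3,:3]=R.from_rotvec(np.ravel(c["rvec"])).as_matrix();M[:3,3]=np.ravel(c["tvec"]);T=np.linalg.inv(M)
    return K,T
def ray(K,T,uv):
    d=T[:3,:3]@np.linalg.solve(K,[uv[0],uv[1],1.]);return T[:3,3],d
def onplane(K,T,uv,z):
    o,d=ray(K,T,uv);return o+d*(z-o[2])/d[2]
def tri(a,b):
    A=[];y=[]
    A=np.zeros((3,3));y=np.zeros(3)
    for o,d in (a,b):
        d=d/np.linalg.norm(d);P=np.eye(3)-np.outer(d,d);A+=P;y+=P@o
    return np.linalg.solve(A,y)
def cloud(K,T,D):
    v,u=np.indices(D.shape);p=np.stack([u*1.,v,np.ones_like(u)],-1)@np.linalg.inv(K).T*D[...,None]
    return p@T[:3,:3].T+T[:3,3]
def proj(K,T,p):
    q=K@(T[:3,:3].T@(np.asarray(p,float)-T[:3,3]));return q[:2]/q[2]
E
python3 - <<'E'
from h import *
s=arm.read_state();print({k:np.round(v,3).tolist() for k,v in s.items()})
ims=[]
for n in("scene","side","wrist"):
    K,T=cam(n);im,D=optics.get_image(n);np.savez(f"{n}0.npz",im=im,D=D,K=K,T=T)
    cv2.imwrite(f"pics/{n}0.png",im);print(n,np.round(T[:3,3]),np.round(T[:3,2],2),(D>0).mean())
E
```

```text
pics
{'clock': 0.0, 'joints': [1.389, 0.386, 0.007, -0.001, -1.194, -0.259], 'joint_vel': [-0.001, 0.0, 0.0, -0.0, -0.002, -0.0], 'joint_efforts': [0.0, -39.229, 18.84, 4.186, -0.005, -0.0], 'position': [266.411, 564.726, 230.214], 'ee_rot': [0.976, -0.219, -0.0, 0.001], 'contact_force': [-0.531, -0.017, 0.407], 'wrist_torque': [0.013, 0.101, 0.053], 'gripper_width': 85.285}
scene [-301. -424.  926.] [ 0.65  0.37 -0.67] 0.9960119047619047
side [  138. -1002.   862.] [ 0.27  0.77 -0.57] 0.995829081632653
wrist [337. 533. 373.] [-0.27  0.13 -0.95] 0.9958971088435374
```

View pics/scene0.png

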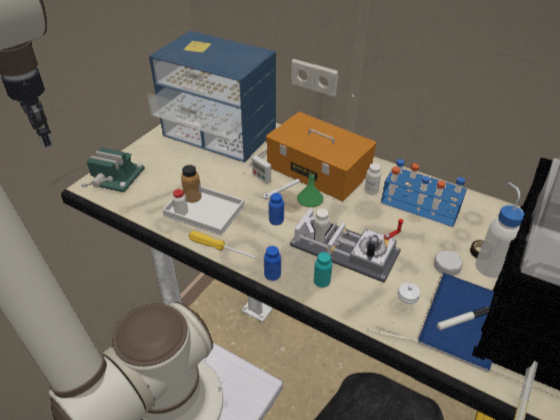

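View pics/side0.png

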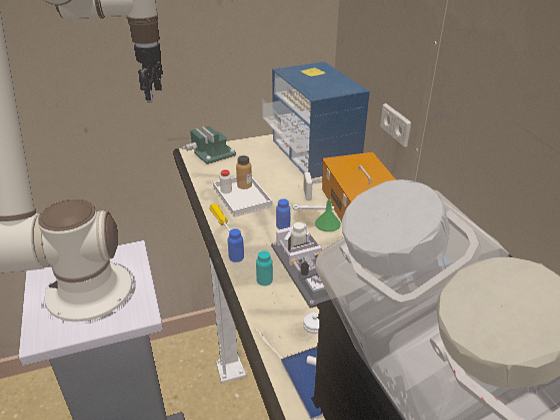

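Scene view: clamp at about (345,245), its bottle cap at (321,215), crank knob about (372,240), red lever (395,230), tray (204,208) with bottles in its left half. Two blue bottles and a teal one stand around the clamp. The side view has the clamp's right part hidden by a machine, so the wrist camera has to do that part.

```bash
python3 - <<'E'
from h import *
z=np.load("scene0.npz");im,D,K,T=[z[k] for k in("im","D","K","T")]
P=cloud(K,T,D)
for n,(u,v) in dict(cap=(321,215),knob=(372,240),peg=(401,222),wheel=(375,250),plateL=(293,245),plateR=(388,270),plateFar=(325,215),trayNear=(208,228),trayR=(243,207),trayL=(166,208),amber=(190,170),redcap=(179,193),blue1=(273,250),teal=(323,257),blue2=(276,199),filt=(408,290),green=(311,180),box=(335,175),boxnear=(345,188),mach=(512,250),wb=(374,167),rack=(390,200)).items():
    print(n,np.round(np.nanmedian(P[v-1:v+2,u-1:u+2].reshape(-1,3),axis=0)))
cv2.imwrite("pics/crop1.png",cv2.resize(im[195:285,270:420],None,fx=5,fy=5,interpolation=cv2.INTER_CUBIC))
E
```

```text
cap [513. -44.  97.]
knob [ 525. -174.   71.]
peg [ 604. -212.   87.]
wheel [ 516. -188.   54.]
plateL [469.   5.   9.]
plateR [ 511. -228.   13.]
plateFar [519. -51.  97.]
trayNear [406. 219.   9.]
trayR [525. 194.   4.]
trayL [400. 351.  20.]
amber [477. 321. 106.]
redcap [419. 314.  75.]
blue1 [367.  -1.  86.]
teal [ 407. -106.   85.]
blue2 [520.  86.  84.]
filt [ 460. -293.   35.]
green [648.  57.  68.]
box [692.   8.  77.]
boxnear [697. -23.  40.]
mach [ 572. -456.  153.]
wb [768. -70.  86.]
rack [ 754. -133.    5.]
```

View pics/crop1.png

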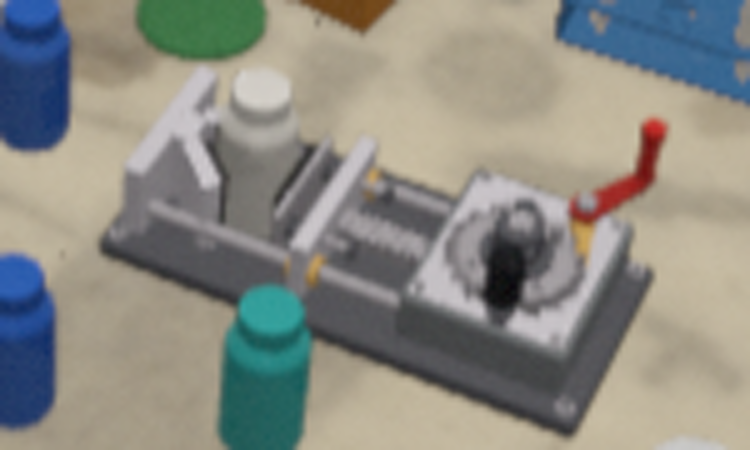

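The crop shows the clamp: bottle cap (260,95), jaw and springs left of the housing, wheel with the black knob at (505,265), and the red peg top at (653,128) beyond the housing. I'll move above the clamp for a wrist look.

Emit:
send_rows(steps=[[[2.78,2.96,-0.2,0,1],[2.78,2.96,-0.2,0,1],[2.78,2.96,-0.2,0,1],[2.78,2.96,-0.2,0,1],[2.78,2.96,-0.2,0,1],[2.78,2.96,-0.2,0,1],[2.78,2.96,-0.2,0,1],[2.78,2.96,-0.2,0,1],[2.78,2.96,-0.2,0,1],[2.78,2.96,-0.2,0,1]]])

```text
clock: 0.98
position: [390.9, 172.9, 246.4]
ee_rot: [0.977, -0.212, -0.001, 0.004]
contact_force: [1.1, -0.6, 0.8]
gripper_width: 85.5
```

Emit:
send_rows(steps=[[[2.78,2.96,-0.2,0,1],[2.78,2.96,-0.2,0,1],[2.78,2.96,-0.2,0,1],[2.78,2.96,-0.2,0,1],[2.78,2.96,-0.2,0,1],[0,0,0,-0.12,0],[0,0,0,-0.12,0],[0,0,0,-0.12,0],[0,0,0,-0.12,0],[0,0,0,-0.12,0]]])

```text
clock: 1.82
position: [454.5, -35.8, 257.7]
ee_rot: [0.996, 0.091, -0.002, 0.004]
contact_force: [0.7, -0.6, -0.3]
gripper_width: 25.7
```

Emit:
send_rows(steps=[[[0.8,3.7,0,0,0],[0.8,3.7,0,0,0],[0.8,3.7,0,0,0],[0,0,0,0,0]]])

```text
clock: 2.15
position: [499.8, -142.2, 257.9]
ee_rot: [0.995, 0.097, -0.002, 0.003]
contact_force: [0.7, 0.2, 0.2]
gripper_width: -0.2
```

```bash
python3 - <<'E'
from h import *
s=arm.read_state();K,T=cam("wrist",s);im,D=optics.get_image("wrist");np.savez("wrist1.npz",im=im,D=D,K=K,T=T)
print(np.round(s["position"],1),np.round(s["contact_force"],2),np.round(T,2),K)
cv2.imwrite("pics/wrist1.png",im)
E
```

```text
[ 499.8 -142.2  257.9] [0.69 0.19 0.19] [[ 1.9000e-01 -9.3000e-01 -3.0000e-01  5.7659e+02]
 [-9.8000e-01 -1.8000e-01 -6.0000e-02 -1.2606e+02]
 [ 1.0000e-02  3.1000e-01 -9.5000e-01  3.9985e+02]
 [ 0.0000e+00  0.0000e+00  0.0000e+00  1.0000e+00]] [[298.78437113   0.         283.77083058]
 [  0.         298.78437113 209.87158926]
 [  0.           0.           1.        ]]
```

View pics/wrist1.png

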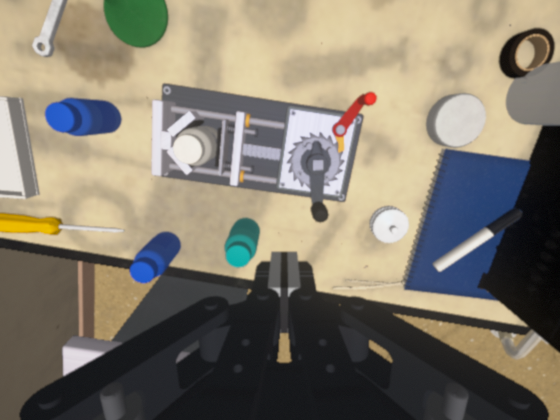

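Wrist view from above: cap (188,147), wheel axis (318,162), knob top (319,211), pawl pin (340,129), peg top (370,98), teal bottle (240,245), filter (390,224). Next I'll measure by masks, triangulating with the scene view.

```bash
python3 - <<'E'
from h import *
W=np.load("wrist1.npz");S=np.load("scene0.npz")
Pw=cloud(W["K"],W["T"],W["D"])
def comp(im,mask,near):
    n,l,st,c=cv2.connectedComponentsWithStats(mask.astype(np.uint8))
    i=1+np.argmin(np.linalg.norm(c[1:]-near,axis=1)+1e3*(st[1:,4]<8));return l==i,c[i],st[i]
def rgb(z):return z["im"].astype(int)
for nm,z,pg in(("w",W,(370,98)),("s",S,(400,222))):
    b,g,r=rgb(z).transpose(2,0,1);m,c,st=comp(z["im"],(r>110)&(g<70)&(b<70),np.array(pg));print("red",nm,c,st)
    print(" depth px z>80:",*[np.round(x,1) for x in [np.median(cloud(z["K"],z["T"],z["D"])[m&(cloud(z["K"],z["T"],z["D"])[...,2]>86)],0)]])
# top faces from wrist depth by height band
def top(near,r,zlo,zhi):
    v,u=np.indices(W["D"].shape);m=(np.hypot(u-near[0],v-near[1])<r)&(Pw[...,2]>zlo)&(Pw[...,2]<zhi)
    ys,xs=np.nonzero(m);(c,rad)=cv2.minEnclosingCircle(np.stack([xs,ys],1).astype(np.float32)) if len(xs) else (0,0)
    return np.round(Pw[m].mean(0),1),m.sum(),np.round(c,1),round(rad,1),np.round(Pw[m][:,:2].ptp(0) if 0 else np.ptp(Pw[m],0),1)
for n,a in dict(cap=((188,147),25,90,104),knob=((319,211),14,93,106),peg=((370,98),10,84,95),wheel=((318,162),30,46,56),teal=((240,245),25,70,110),blue1=((145,268),25,70,110),blue2=((65,115),25,70,110)).items(): print(n,*top(*a))
for uv in((318,162),(340,129),(290,115),(318,190)): print(uv,np.round(Pw[uv[1],uv[0]],1))
# plate outline: depth z 5..18 near clamp
m=((Pw[...,2]>7)&(Pw[...,2]<110));v,u=np.indices(m.shape);m&=(u>145)&(u<372)&(v>80)&(v<225)
m=cv2.morphologyEx(m.astype(np.uint8),cv2.MORPH_OPEN,np.ones((9,9)))
m,c,st=comp(W["im"],m,np.array([260,145]))
q=Pw[m];q=q[q[:,2]<18][:,:2].astype(np.float32);r=cv2.minAreaRect(q);print("plate",r,st)
for name,p in(("cap",(188,147)),):
    b,g,r_=rgb(S).transpose(2,0,1)
s=S["im"];Ps=cloud(S["K"],S["T"],S["D"])
for n,near,r,lo,hi in(("cap",(321,215),14,93,106),("knob",(371,235),14,95,112),("peg",(401,222),6,84,98),("amber",(190,170),15,100,125),("redcap",(179,193),12,72,90)):
    v,u=np.indices(S["D"].shape);mm=(np.hypot(u-near[0],v-near[1])<r)&(Ps[...,2]>lo)&(Ps[...,2]<hi)
    print("S",n,mm.sum(),np.round(Ps[mm].mean(0),1) if mm.any() else 0)
# tray outline in scene
mt=(Ps[...,2]>19)&(Ps[...,2]<28);v,u=np.indices(mt.shape);mt&=(u>155)&(u<250)&(v>175)&(v<240)
print("tray rim",cv2.minAreaRect(Ps[mt][:,:2].astype(np.float32)),mt.sum())
E
```

```text
red w [355.65432099 108.98518519] [334  93  41  42 405]
 depth px z>80: [ 607.2 -206.1   89.8]
red s [395.59493671 229.91139241] [384 220  19  20  79]
 depth px z>80: [ 602.  -210.    89.1]
cap [526.4 -39.6  96.4] 717 [187.7 148.4] 15.6 [28.8 29.3  8.7]
knob [ 485.3 -184.6   98.5] 205 [319.7 213.6] 8.1 [16.3 16.7  9.1]
peg [ 607.7 -206.4   89.3] 150 [368.9  97.9] 7.2 [12.5 12.6  7.3]
wheel [ 535.6 -173.6   50.1] 1476 [317.3 160.9] 29.7 [65.5 64.6  9.7]
teal [ 414.8 -105.    83.3] 543 [238.1 253.7] 13.4 [28.9 29.7 16.4]
blue1 [372.6   2.1  82.7] 577 [143.2 268.2] 14.5 [29.1 29.9 16.6]
blue2 [531.8  90.3  82.9] 915 [ 63. 116.] 19.4 [29.4 29.6 17.4]
(318, 162) [ 535.2 -174.2   72.3]
(340, 129) [ 573.6 -191.9   57.8]
(290, 115) [ 577.4 -135.1   41.6]
(318, 190) [ 502.9 -182.5   65.4]
plate ((533.2782592773438, -104.62305450439453), (116.21896362304688, 248.66441345214844), 2.978285789489746) [  151    85   211   119 18261]
S cap 91 [522.7 -40.1  96.9]
S knob 35 [ 481.2 -186.6   99.2]
S peg 24 [ 604.8 -208.4   88.8]
S amber 104 [482.7 330.2 104.5]
S redcap 50 [422.3 320.   74.8]
tray rim ((435.1450500488281, 264.8221435546875), (181.9711456298828, 190.37159729003906), 9.057853698730469) 589
```

Emit:
send_rows(steps=[[[2.35,2.1,0,0,0.35],[2.35,2.1,0,0,0.35],[2.35,2.1,0,0,0.35],[2.35,2.1,0,0,0.35],[0,0,3.5,0,0.35],[0,0,3.5,0,0.35],[0,0,3.5,0,0.35],[0,0,2.5,0,0.35],[0,0,0,0,0.35]]])

```text
clock: 2.95
position: [610.3, -203.9, 123.4]
ee_rot: [0.995, 0.098, -0.001, 0.002]
contact_force: [-0.6, -0.2, -0.8]
gripper_width: 30.0
```

Emit:
send_rows(steps=[[[-0.2,0.2,2.0,0,0.35],[0,0,2.0,0,0.35],[0,0,1.5,0,0.35],[0,0,0,0,0.35]]])

```text
clock: 3.28
position: [609.8, -203.8, 70.3]
ee_rot: [0.995, 0.1, 0.0, 0.002]
contact_force: [-0.7, -0.3, -0.2]
gripper_width: 29.6
```

```bash
python3 - <<'E'
from h import *
s=arm.read_state();K,T=cam("wrist",s);im,D=optics.get_image("wrist")
print(np.round(s["position"],1),np.round(s["contact_force"],2))
cv2.imwrite("pics/wrist2.png",im)
E
```

```text
[ 609.8 -203.8   70.3] [-0.73 -0.29 -0.17]
```

View pics/wrist2.png

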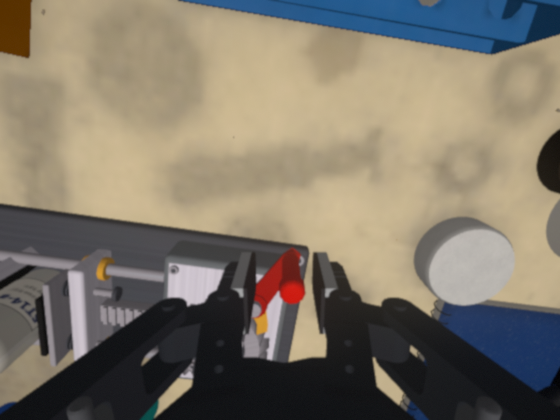

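The peg (292,285) stands between the fingers (250 to 320). I'll swing it over.

Emit:
send_rows(steps=[[[0,-0.5,0,0,0.35],[0,-0.5,0,0,0.35],[0,-0.5,0,0,0.35],[0,-0.5,0,0,0.35],[0,-0.5,0,0,0.35],[0,-0.5,0,0,0.35]]])

```text
clock: 3.83
position: [611.6, -174.4, 80.8]
ee_rot: [0.995, 0.101, 0.011, 0.007]
contact_force: [2.1, -2.9, -3.7]
gripper_width: 29.6
```

Emit:
send_rows(steps=[[[0,-0.3,0.4,0,0.35],[0,-0.3,0.4,0,0.35],[0,-0.3,0.2,0,0.35]]])

```text
clock: 4.08
position: [611.4, -165.1, 74.1]
ee_rot: [0.995, 0.103, 0.013, 0.008]
contact_force: [-1.0, -5.0, 3.3]
gripper_width: 29.8
```

Emit:
send_rows(steps=[[[0,-0.4,0.2,0,0.35],[0,-0.4,0.1,0,0.35]]])

```text
clock: 4.25
position: [611.2, -164.3, 74.1]
ee_rot: [0.994, 0.105, 0.014, 0.014]
contact_force: [2.6, -23.2, -1.7]
gripper_width: 30.2
```

```bash
python3 - <<'E'
from h import *
s=arm.read_state();K,T=cam("wrist",s);im,D=optics.get_image("wrist")
print(np.round(s["position"],1),np.round(s["contact_force"],2))
cv2.imwrite("pics/wrist3.png",im)
E
```

```text
[ 611.2 -164.3   74.1] [  2.57 -23.22  -1.69]
```

View pics/wrist3.png

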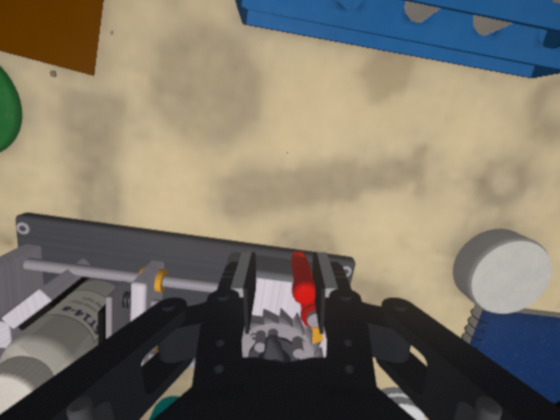

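The lever is at its stop: 23 N, the peg about 40 mm further +y, and the lever now pointing straight away from the pin. I'll back off and raise.

Emit:
send_rows(steps=[[[0,0.5,0,0,0.35],[0,0.4,0,0,0.35],[0,0,-3,0,0.35],[0,0,-3,0,0.35],[-2.0,0,-1,0,0.5],[-3.0,0,0,0,0.5],[-3.0,0,0,0,0.5],[-3.0,0,0,0,0.5],[0,0,0,0,0.5]]])

```text
clock: 5.05
position: [492.7, -188.7, 137.0]
ee_rot: [0.995, 0.102, 0.004, 0.007]
contact_force: [-0.1, 0.6, -0.5]
gripper_width: 42.8
```

```bash
python3 - <<'E'
from h import *
s=arm.read_state();K,T=cam("wrist",s);im,D=optics.get_image("wrist");P=cloud(K,T,D)
v,u=np.indices(D.shape)
m=(np.abs(P[...,2]-98.5)<4)&(np.hypot(P[...,0]-485,P[...,1]+184)<16)
print(np.round(s["position"],1),np.round(s["contact_force"],2),m.sum(),P[m].mean(0) if m.any() else proj(K,T,(485,-184.6,100)),np.ptp(P[m],0) if m.any() else 0)
print(np.round(R.from_quat(s["ee_rot"]).as_matrix(),3))
m=(np.abs(P[...,2]-72)<4)&(np.hypot(P[...,0]-535,P[...,1]+174)<12);print(P[m].mean(0),m.sum())
E
```

```text
[ 492.7 -188.7  137. ] [-0.08  0.64 -0.45] 497 [ 485.62586228 -185.36518429   98.76667535] [16.66139525 17.37381259  6.73352055]
[[ 0.979  0.204  0.01 ]
 [ 0.204 -0.979 -0.014]
 [ 0.007  0.016 -1.   ]]
[ 533.92925119 -173.97528783   70.62564598] 759
```

Emit:
send_rows(steps=[[[-0.65,-0.5,0,0,0.5],[-0.1,-0.05,2.5,0,0.5],[0,0,2.0,0,0.5],[0,0,1.6,0,0.5],[0,0,0.3,0,0.5],[0,0,0,0,0.5]]])

```text
clock: 5.6
position: [491.4, -181.6, 71.2]
ee_rot: [0.995, 0.104, 0.007, 0.006]
contact_force: [-0.8, -0.7, 0.4]
gripper_width: 42.7
```

Emit:
send_rows(steps=[[[-0.7,0.3,0,0,0.5],[0,0,0,0,0.5]]])

```text
clock: 5.77
position: [485.9, -185.5, 71.2]
ee_rot: [0.995, 0.104, 0.007, 0.006]
contact_force: [0.0, 0.4, 1.0]
gripper_width: 42.6
```

Close on the knob.

Emit:
send_rows(steps=[[[0,0,0,0,0],[0,0,0,0,0],[0,0,0,0,0],[0,0,0,0,0],[0,0,0,0,0],[0,0,0,0,0]]])

```text
clock: 6.27
position: [486.9, -185.5, 73.1]
ee_rot: [0.995, 0.103, 0.009, 0.006]
contact_force: [-0.2, -1.9, -3.0]
gripper_width: 16.1
```

Emit:
send_rows(steps=[[[0,-0.3,0.05,0.06,0],[0,-0.3,0.05,0.06,0],[0,-0.3,0,0.06,0]]])

```text
clock: 6.52
position: [485.7, -177.3, 73.2]
ee_rot: [1.0, 0.01, 0.01, 0.006]
contact_force: [1.0, -1.1, -3.9]
gripper_width: 16.0
```

```bash
cat > f.py <<'E'
from h import *
s=arm.read_state();p=np.array(s["position"]);M=R.from_quat(s["ee_rot"]).as_matrix();F=np.array(s["contact_force"])
g=p-19*M[:,2]
r=g[:2]-[534.5,-174.2];a=np.pi-np.arctan2(r[1],r[0]);a=(a+np.pi)%(2*np.pi)-np.pi
t=np.array([r[1],-r[0]])/np.linalg.norm(r)
print("t",round(s["clock"],2),"p",np.round(p,1),"cw angle",round(a,3),"rad",round(np.linalg.norm(r),1),"yaw",round(np.arctan2(M[1,0],M[0,0]),3),"tilt",np.round(M[:2,2],3),"F tang(resist)",round(-F[:2]@t,2),"Frad out",round(F[:2]@r/np.linalg.norm(r),2),"Fz",round(F[2],2),"w",round(s["gripper_width"],1))
E
python3 f.py
```

```text
t 6.52 p [ 485.7 -177.3   73.2] cw angle -0.059 rad 49.3 yaw 0.02 tilt [ 0.02  -0.011] F tang(resist) 1.11 Frad out -0.89 Fz -3.92 w 16.0
```

Emit:
send_rows(steps=[[[0,-0.3,0.05,0.05,0],[0,-0.3,0.05,0.05,0]]])

```text
clock: 6.68
position: [485.7, -171.4, 72.9]
ee_rot: [0.999, -0.042, 0.01, 0.006]
contact_force: [-1.1, -0.2, 1.5]
gripper_width: 15.9
```

```bash
python3 f.py
```

```text
t 6.68 p [ 485.7 -171.4   72.9] cw angle 0.061 rad 49.2 yaw -0.085 tilt [ 0.02  -0.012] F tang(resist) 0.25 Frad out 1.07 Fz 1.5 w 15.9
```

Emit:
send_rows(steps=[[[0,-0.3,0,0.04,0]]])

```text
clock: 6.77
position: [486.1, -168.5, 73.1]
ee_rot: [0.998, -0.064, 0.01, 0.006]
contact_force: [0.5, 0.2, -4.3]
gripper_width: 15.8
```

Emit:
send_rows(steps=[[[0,-0.25,0,0.05,0]]])

```text
clock: 6.85
position: [486.6, -165.9, 73.2]
ee_rot: [0.996, -0.09, 0.011, 0.005]
contact_force: [1.0, -0.2, -4.9]
gripper_width: 16.1
```

Emit:
send_rows(steps=[[[0,-0.25,0,0.05,0]]])

```text
clock: 6.93
position: [487.1, -163.3, 73.1]
ee_rot: [0.993, -0.116, 0.011, 0.005]
contact_force: [0.8, -0.7, -3.3]
gripper_width: 16.2
```

Emit:
send_rows(steps=[[[0,-0.25,0,0.05,0]]])

```text
clock: 7.02
position: [487.8, -160.8, 73.1]
ee_rot: [0.99, -0.142, 0.011, 0.005]
contact_force: [0.8, -0.9, -3.6]
gripper_width: 16.4
```

```bash
python3 f.py
```

```text
t 7.02 p [ 487.8 -160.8   73.1] cw angle 0.281 rad 49.0 yaw -0.284 tilt [ 0.021 -0.013] F tang(resist) 0.68 Frad out -1.01 Fz -3.56 w 16.4
```

Emit:
send_rows(steps=[[[0,-0.2,0,0.04,0]]])

```text
clock: 7.1
position: [488.3, -159.3, 73.1]
ee_rot: [0.987, -0.162, 0.011, 0.005]
contact_force: [0.6, -6.5, -3.2]
gripper_width: 16.4
```

Emit:
send_rows(steps=[[[0,-0.2,0,0.04,0]]])

```text
clock: 7.18
position: [488.6, -158.4, 73.1]
ee_rot: [0.983, -0.183, 0.011, 0.006]
contact_force: [0.5, -8.1, -4.2]
gripper_width: 15.9
```

```bash
python3 f.py
```

```text
t 7.18 p [ 488.6 -158.4   73.1] cw angle 0.335 rad 48.9 yaw -0.367 tilt [ 0.019 -0.016] F tang(resist) 7.5 Frad out -3.12 Fz -4.17 w 15.9
```

Load taken up: 7.5 N at the knob. I'll average the force and look at the pawl.

```bash
python3 - <<'E'
from h import *
for i in range(3):
    exec(open("f.py").read().replace("from h import *",""))
    im,D=optics.get_image("scene" if i<2 else "wrist")
    if i==1:S=im
cv2.imwrite("pics/p4.png",np.vstack([cv2.resize(S[200:275,320:430],(550,375),interpolation=cv2.INTER_CUBIC),im[200:420,5:555]]))
E
```

```text
t 7.18 p [ 488.6 -158.4   73.1] cw angle 0.335 rad 48.9 yaw -0.367 tilt [ 0.019 -0.016] F tang(resist) 7.5 Frad out -3.12 Fz -4.17 w 15.9
t 7.23 p [ 488.7 -158.4   73.1] cw angle 0.335 rad 48.9 yaw -0.369 tilt [ 0.019 -0.016] F tang(resist) 6.09 Frad out -2.93 Fz -3.43 w 15.9
t 7.28 p [ 488.6 -158.5   73.1] cw angle 0.333 rad 48.9 yaw -0.366 tilt [ 0.019 -0.016] F tang(resist) 6.45 Frad out -2.69 Fz -3.01 w 16.1
```

View pics/p4.png

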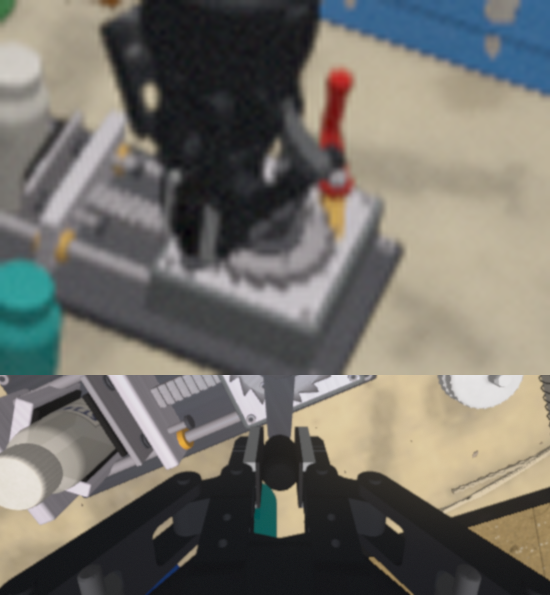

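Emit:
send_rows(steps=[[[0,-0.22,0,0,0]]])

```text
clock: 7.42
position: [488.8, -158.0, 73.1]
ee_rot: [0.983, -0.182, 0.01, 0.007]
contact_force: [0.4, -8.8, -3.0]
gripper_width: 15.9
```

```bash
cat > y.py <<'E'
from h import *
def yel(im,box):
    u0,v0,u1,v1=box;h=cv2.cvtColor(im[v0:v1,u0:u1],cv2.COLOR_BGR2HSV);m=(h[...,0]>12)&(h[...,0]<30)&(h[...,1]>110)&(h[...,2]>90)
    m=m.astype(np.uint8)
    ys,xs=np.nonzero(m);return m.sum(),np.round([xs.mean()+u0,ys.mean()+v0],2) if len(xs) else 0
E
python3 - <<'E'
from y import *
box=(378,228,396,250)
print("before",yel(np.load("scene0.npz")["im"],box))
for i in range(3):
    exec(open("f.py").read().replace("from h import *",""))
    im,D=optics.get_image("scene");print(yel(im,box))
a=np.load("scene0.npz")["im"]
cv2.imwrite("pics/p5.png",np.hstack([cv2.resize(x[215:260,355:410],(440,360),interpolation=cv2.INTER_CUBIC)[:, :400] for x in(a,im)]))
E
```

```text
before (np.uint64(17), array([385.94, 241.24]))
t 7.42 p [ 488.8 -158.    73.1] cw angle 0.345 rad 48.9 yaw -0.365 tilt [ 0.017 -0.018] F tang(resist) 8.12 Frad out -3.35 Fz -3.01 w 15.9
(np.uint64(19), array([386.47, 241.58]))
t 7.47 p [ 488.8 -157.9   73.1] cw angle 0.347 rad 48.9 yaw -0.365 tilt [ 0.017 -0.018] F tang(resist) 6.73 Frad out -1.96 Fz -2.95 w 16.2
(np.uint64(23), array([386.7 , 242.22]))
t 7.52 p [ 488.8 -157.9   73.1] cw angle 0.347 rad 48.9 yaw -0.365 tilt [ 0.017 -0.018] F tang(resist) 7.58 Frad out -2.74 Fz -2.6 w 16.1
(np.uint64(21), array([386.62, 241.86]))
```

View pics/p5.png

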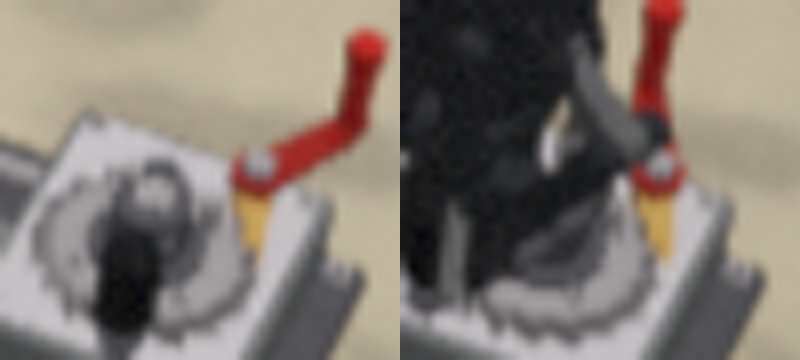

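The pawl tip has shifted only about 0.6 px, so that is ambiguous. I'll test by letting back a little under control.

Emit:
send_rows(steps=[[[0,0.15,0,-0.03,0]]])

```text
clock: 7.65
position: [488.1, -160.1, 73.1]
ee_rot: [0.986, -0.166, 0.01, 0.008]
contact_force: [1.2, -0.1, -3.2]
gripper_width: 16.2
```

Emit:
send_rows(steps=[[[0,0.15,0,-0.03,0],[0,0.15,0,-0.03,0]]])

```text
clock: 7.82
position: [487.1, -163.5, 73.1]
ee_rot: [0.991, -0.136, 0.01, 0.008]
contact_force: [0.8, -0.3, -2.0]
gripper_width: 16.1
```

```bash
python3 f.py
```

```text
t 7.82 p [ 487.1 -163.5   73.1] cw angle 0.228 rad 49.0 yaw -0.272 tilt [ 0.017 -0.019] F tang(resist) 0.11 Frad out -0.89 Fz -2.03 w 16.1
```

Slack, so the pawl still holds. I'll tighten again, slightly more.

Emit:
send_rows(steps=[[[0,-0.3,0,0.05,0],[0,-0.2,0,0.03,0],[0,-0.2,0,0.02,0],[0,-0.22,0,0,0]]])

```text
clock: 8.15
position: [488.9, -157.6, 73.1]
ee_rot: [0.982, -0.187, 0.009, 0.01]
contact_force: [-0.5, -9.3, -3.5]
gripper_width: 15.7
```

```bash
cat > g.py <<'E'
from y import *
box=(378,228,396,250);F=[];Y=[]
for i in range(4):
    s=arm.read_state();f=np.array(s["contact_force"]);p=np.array(s["position"])-19*R.from_quat(s["ee_rot"]).as_matrix()[:,2];r=p[:2]-[534.5,-174.2];t=np.array([r[1],-r[0]])/np.linalg.norm(r)
    F.append(-f[:2]@t);im,D=optics.get_image("scene");Y.append(np.r_[yel(im,box)[0],yel(im,box)[1]])
print(np.round(F,2),np.mean(F),np.round(np.mean(Y,0),2));exec(open("f.py").read().replace("from h import *",""))
E
python3 g.py
```

```text
[8.91 8.27 6.24 6.7 ] 7.529570594222796 [ 23.5  386.64 242.17]
t 8.35 p [ 488.9 -157.7   73.1] cw angle 0.354 rad 48.9 yaw -0.375 tilt [ 0.014 -0.022] F tang(resist) 6.8 Frad out -1.94 Fz -2.62 w 16.1
```

Emit:
send_rows(steps=[[[0,-0.24,0,0,0]]])

```text
clock: 8.43
position: [489.2, -157.1, 73.1]
ee_rot: [0.982, -0.186, 0.008, 0.011]
contact_force: [0.5, -9.5, -2.6]
gripper_width: 16.2
```

```bash
python3 g.py
```

```text
[8.7  7.29 8.11 8.37] 8.117437681635122 [ 29.   388.57 242.3 ]
t 8.63 p [ 489.2 -157.1   73.1] cw angle 0.369 rad 48.8 yaw -0.375 tilt [ 0.012 -0.024] F tang(resist) 8.2 Frad out -3.85 Fz -2.61 w 15.9
```

The pawl jumped about 2 px clear, so it is free at about 8.1 N. I'll let back under control.

Emit:
send_rows(steps=[[[0,0.1,0,-0.02,0],[0,0.15,0,-0.03,0],[0,0.15,0,-0.03,0],[0,0.15,0,-0.03,0]]])

```text
clock: 8.97
position: [486.3, -166.8, 73.2]
ee_rot: [0.991, -0.13, 0.007, 0.014]
contact_force: [0.5, -2.8, -3.5]
gripper_width: 16.2
```

```bash
python3 g.py
```

```text
[2.7  3.54 4.78 3.93] 3.7389207103627715 [ 31.   388.93 242.1 ]
t 9.17 p [ 486.4 -166.4   73.2] cw angle 0.171 rad 49.0 yaw -0.262 tilt [ 0.01  -0.029] F tang(resist) 4.49 Frad out -1.58 Fz -3.82 w 16.1
```

Still loaded at 0.17 rad, below the old slack point: the pawl is free.

Emit:
send_rows(steps=[[[0,0.15,0,-0.03,0],[0,0.15,0,-0.04,0],[0,0.15,0,-0.04,0],[0,0.15,0,-0.04,0],[0,0.15,0,-0.04,0],[0,0.15,0,-0.04,0]]])

```text
clock: 9.67
position: [485.7, -173.3, 73.1]
ee_rot: [1.0, -0.013, 0.006, 0.013]
contact_force: [0.7, -0.1, -2.3]
gripper_width: 16.3
```

Emit:
send_rows(steps=[[[0,0.2,0,-0.04,0],[0,0.2,0,-0.04,0],[0,0.2,0,-0.04,0],[0,0.2,0,-0.04,0]]])

```text
clock: 10.0
position: [485.8, -178.4, 73.2]
ee_rot: [0.998, 0.069, 0.005, 0.012]
contact_force: [-0.5, 0.6, -2.1]
gripper_width: 16.2
```

```bash
python3 f.py
```

```text
t 10.0 p [ 485.8 -178.4   73.2] cw angle -0.078 rad 49.1 yaw 0.139 tilt [ 0.011 -0.023] F tang(resist) -0.68 Frad out 0.4 Fz -2.14 w 16.2
```

Emit:
send_rows(steps=[[[0,0.25,0,-0.04,0],[0,0.25,0,-0.04,0],[0,0.25,0,-0.04,0],[0,0.25,0,-0.04,0]]])

```text
clock: 10.33
position: [486.9, -185.4, 73.2]
ee_rot: [0.988, 0.152, 0.003, 0.01]
contact_force: [-0.8, -0.6, -2.7]
gripper_width: 16.1
```

Emit:
send_rows(steps=[[[0,0.25,0,-0.05,0],[0,0.25,0,-0.05,0],[0,0.25,0,-0.05,0]]])

```text
clock: 10.58
position: [488.3, -190.5, 73.2]
ee_rot: [0.974, 0.228, 0.001, 0.009]
contact_force: [-0.4, -0.4, -1.7]
gripper_width: 16.2
```

```bash
python3 f.py
```

```text
t 10.58 p [ 488.3 -190.5   73.2] cw angle -0.332 rad 48.9 yaw 0.46 tilt [ 0.006 -0.017] F tang(resist) 0.22 Frad out 0.55 Fz -1.69 w 16.2
```

Emit:
send_rows(steps=[[[0,0.3,0,-0.02,0],[0,0.3,0,-0.03,0],[0,0.3,0,-0.03,0]]])

```text
clock: 10.83
position: [491.1, -196.5, 73.2]
ee_rot: [0.963, 0.268, -0.001, 0.007]
contact_force: [-0.2, -0.0, -1.8]
gripper_width: 16.2
```

Emit:
send_rows(steps=[[[0,0.3,0,-0.03,0],[0,0.3,0,-0.03,0],[0,0.3,0,-0.03,0]]])

```text
clock: 11.08
position: [494.7, -202.2, 73.2]
ee_rot: [0.95, 0.312, -0.002, 0.006]
contact_force: [-1.1, 1.0, -2.0]
gripper_width: 16.3
```

```bash
python3 f.py; python3 - <<'E'
from h import *
im,D=optics.get_image("scene");cv2.imwrite("pics/p6.png",cv2.resize(im[195:285,270:420],None,fx=5,fy=5,interpolation=cv2.INTER_CUBIC))
E
```

```text
t 11.08 p [ 494.7 -202.2   73.2] cw angle -0.61 rad 48.5 yaw 0.636 tilt [-0.001 -0.012] F tang(resist) -1.47 Frad out 0.33 Fz -1.98 w 16.3
```

View pics/p6.png

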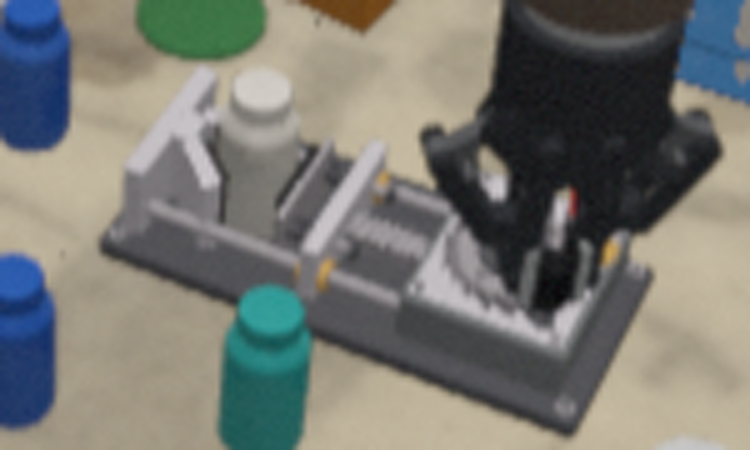

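The pawl (610,250) is clear and the jaw is partly back. I'll continue to the stop.

Emit:
send_rows(steps=[[[0,0.3,0,-0.05,0],[0,0.3,0,-0.05,0],[0,0.3,0,-0.05,0]]])

```text
clock: 11.38
position: [499.5, -207.7, 73.2]
ee_rot: [0.923, 0.384, -0.003, 0.004]
contact_force: [-1.0, -0.2, -1.7]
gripper_width: 15.9
```

Emit:
send_rows(steps=[[[0,0.3,0,-0.05,0],[0,0.3,0,-0.05,0],[0,0.3,0,-0.05,0]]])

```text
clock: 11.63
position: [505.0, -212.2, 73.2]
ee_rot: [0.891, 0.454, -0.005, 0.002]
contact_force: [-1.5, -0.6, -1.4]
gripper_width: 15.8
```

```bash
python3 f.py
```

```text
t 11.63 p [ 505.  -212.2   73.2] cw angle -0.91 rad 47.9 yaw 0.943 tilt [-0.006 -0.009] F tang(resist) -0.84 Frad out 1.44 Fz -1.4 w 15.8
```

Emit:
send_rows(steps=[[[0,0.3,0,-0.05,0],[0,0.3,0,-0.05,0],[0,0.3,0,-0.05,0]]])

```text
clock: 11.88
position: [511.3, -216.0, 73.3]
ee_rot: [0.853, 0.521, -0.006, 0.001]
contact_force: [-1.5, -0.1, -0.8]
gripper_width: 16.1
```

Emit:
send_rows(steps=[[[0,0.3,0,-0.05,0],[0,0.3,0,-0.05,0]]])

```text
clock: 12.05
position: [516.1, -218.0, 73.3]
ee_rot: [0.825, 0.564, -0.006, -0.0]
contact_force: [-1.3, -1.8, -2.1]
gripper_width: 16.3
```

```bash
python3 f.py; python3 - <<'E'
from h import *
s=arm.read_state();print(np.round(s["joints"],2))
im,D=optics.get_image("scene");S=np.load("scene0.npz");K,T=S["K"],S["T"]
for n,d in(("0",S["D"]),("now",D)):
    P=cloud(K,T,d);c,si=np.cos(.06),np.sin(.06);X=P[...,:2]-[528,-106.5];x=X[...,0]*c+X[...,1]*si;y=-X[...,0]*si+X[...,1]*c
    m=(np.abs(x)<30)&(y>0)&(y<60)&(P[...,2]>52)&(P[...,2]<62.5);h,e=np.histogram(y[m],bins=np.arange(0,60,3));print(n,list(zip(e.astype(int),h)))
E
```

```text
t 12.05 p [ 516.1 -218.    73.3] cw angle -1.176 rad 47.3 yaw 1.2 tilt [-0.011 -0.007] F tang(resist) -0.5 Frad out 2.2 Fz -2.05 w 16.3
[-0.11  0.44 -0.35  0.01 -0.79  2.87]
0 [(np.int64(0), np.int64(0)), (np.int64(3), np.int64(0)), (np.int64(6), np.int64(0)), (np.int64(9), np.int64(0)), (np.int64(12), np.int64(0)), (np.int64(15), np.int64(0)), (np.int64(18), np.int64(0)), (np.int64(21), np.int64(0)), (np.int64(24), np.int64(1)), (np.int64(27), np.int64(0)), (np.int64(30), np.int64(0)), (np.int64(33), np.int64(0)), (np.int64(36), np.int64(0)), (np.int64(39), np.int64(4)), (np.int64(42), np.int64(5)), (np.int64(45), np.int64(13)), (np.int64(48), np.int64(6)), (np.int64(51), np.int64(8)), (np.int64(54), np.int64(5))]
now [(np.int64(0), np.int64(0)), (np.int64(3), np.int64(1)), (np.int64(6), np.int64(0)), (np.int64(9), np.int64(0)), (np.int64(12), np.int64(0)), (np.int64(15), np.int64(0)), (np.int64(18), np.int64(0)), (np.int64(21), np.int64(0)), (np.int64(24), np.int64(0)), (np.int64(27), np.int64(5)), (np.int64(30), np.int64(7)), (np.int64(33), np.int64(9)), (np.int64(36), np.int64(0)), (np.int64(39), np.int64(0)), (np.int64(42), np.int64(0)), (np.int64(45), np.int64(8)), (np.int64(48), np.int64(6)), (np.int64(51), np.int64(8)), (np.int64(54), np.int64(3))]
```

Emit:
send_rows(steps=[[[0.01,0.3,0,0,0],[0.03,0.3,0,0,0]]])

```text
clock: 12.27
position: [521.9, -219.6, 73.3]
ee_rot: [0.826, 0.564, -0.006, -0.0]
contact_force: [-1.3, -2.3, -1.3]
gripper_width: 15.8
```

```bash
python3 f.py
```

```text
t 12.27 p [ 521.9 -219.6   73.3] cw angle -1.304 rad 47.0 yaw 1.198 tilt [-0.011 -0.007] F tang(resist) -0.69 Frad out 2.57 Fz -1.33 w 15.8
```

Emit:
send_rows(steps=[[[0.05,0.3,0,0,0],[0.06,0.3,0,0,0]]])

```text
clock: 12.43
position: [528.3, -220.7, 73.2]
ee_rot: [0.826, 0.563, -0.006, -0.0]
contact_force: [-0.3, -0.7, -2.1]
gripper_width: 16.1
```

```bash
python3 f.py
```

```text
t 12.43 p [ 528.3 -220.7   73.2] cw angle -1.442 rad 46.8 yaw 1.196 tilt [-0.011 -0.006] F tang(resist) -0.25 Frad out 0.72 Fz -2.12 w 16.1
```

Emit:
send_rows(steps=[[[0.07,0.3,0,0,0],[0.08,0.3,0,0,0]]])

```text
clock: 12.6
position: [531.5, -221.0, 72.8]
ee_rot: [0.827, 0.562, -0.01, -0.004]
contact_force: [-8.7, -0.1, 5.6]
gripper_width: 16.1
```

```bash
python3 f.py
```

```text
t 12.6 p [ 531.5 -221.    72.8] cw angle -1.514 rad 46.8 yaw 1.194 tilt [-0.02  -0.005] F tang(resist) -8.69 Frad out 0.62 Fz 5.56 w 16.1
```

Emit:
send_rows(steps=[[[0.09,0.3,0,0,0],[0.1,0.3,0,0,0]]])

```text
clock: 12.77
position: [531.9, -221.1, 72.8]
ee_rot: [0.828, 0.561, -0.015, -0.009]
contact_force: [-8.9, -1.4, 6.1]
gripper_width: 16.3
```

```bash
python3 f.py; python3 - <<'E'
from h import *
im,D=optics.get_image("scene");S=np.load("scene0.npz");K,T=S["K"],S["T"]
for n,d in(("0",S["D"]),("now",D)):
    P=cloud(K,T,d);c,si=np.cos(.06),np.sin(.06);X=P[...,:2]-[528,-106.5];x=X[...,0]*c+X[...,1]*si;y=-X[...,0]*si+X[...,1]*c
    m=(np.abs(x)<42)&(y>-30)&(y<37+9*(n=="0"))&(P[...,2]>52)&(P[...,2]<62.5);h,e=np.histogram(y[m],bins=np.arange(-30,50,3));print(n,list(zip(e.tolist(),h.tolist())),np.median(y[m&(y>20)]))
E
```

```text
t 12.77 p [ 531.9 -221.1   72.8] cw angle -1.529 rad 46.9 yaw 1.192 tilt [-0.035 -0.003] F tang(resist) -8.8 Frad out 1.75 Fz 6.14 w 16.3
0 [(-30, 0), (-27, 0), (-24, 0), (-21, 0), (-18, 0), (-15, 0), (-12, 0), (-9, 0), (-6, 0), (-3, 0), (0, 0), (3, 0), (6, 0), (9, 0), (12, 0), (15, 0), (18, 0), (21, 0), (24, 1), (27, 0), (30, 0), (33, 0), (36, 0), (39, 5), (42, 5), (45, 5)] 43.283721931889396
now [(-30, 0), (-27, 0), (-24, 0), (-21, 0), (-18, 0), (-15, 0), (-12, 0), (-9, 0), (-6, 0), (-3, 0), (0, 0), (3, 2), (6, 1), (9, 0), (12, 0), (15, 0), (18, 0), (21, 0), (24, 4), (27, 8), (30, 4), (33, 0), (36, 0), (39, 0), (42, 0), (45, 0)] 28.713292198844332
```

At the stop: 8.8 N reversed, and the jaw has moved back 14.5 mm. I'll unload, open and raise.

Emit:
send_rows(steps=[[[0,-0.1,0,0,0],[0,0,0,0,0.15],[0,0,0,0,0.35],[0,0,0,0,0.4],[0,0,-2,0,0.4],[0,0,-3,0,0.4],[0,0,-3,0,0.4],[0,0,-3,0,0.6]]])

```text
clock: 13.48
position: [534.3, -218.9, 180.3]
ee_rot: [0.828, 0.561, -0.02, -0.013]
contact_force: [1.2, 0.2, 0.1]
gripper_width: 45.0
```

```bash
python3 f.py; python3 - <<'E'
from h import *
im,D=optics.get_image("scene");S=np.load("scene0.npz");K,T=S["K"],S["T"];P=cloud(K,T,D)
v,u=np.indices(D.shape)
for n,near,r,lo,hi in(("cap",(321,215),16,92,106),):
    m=(np.hypot(u-near[0],v-near[1])<r)&(P[...,2]>lo)&(P[...,2]<hi);print(n,m.sum(),np.round(P[m].mean(0),1))
P0=cloud(K,T,S["D"])
# wrist
s=arm.read_state();K,T=cam("wrist",s);im,D=optics.get_image("wrist");cv2.imwrite("pics/w7.png",im);print(proj(K,T,(526,-40,97)))
E
```

```text
t 13.48 p [ 534.3 -218.9  180.3] cw angle -1.586 rad 44.7 yaw 1.192 tilt [-0.047 -0.   ] F tang(resist) 1.23 Frad out -0.19 Fz 0.14 w 45.0
cap 100 [522.8 -40.9  96.4]
[167.73668733 -23.14604208]
```

Emit:
send_rows(steps=[[[3.3,-1.5,0,0,0.9],[3.3,-1.5,0,0,0.9],[3.3,-1.5,0,0,0.9],[3.3,-1.5,0,0,0.9],[3.1,-1.4,0,0,0.9],[0,0,0,0,0.9]]])

```text
clock: 14.08
position: [535.7, -34.8, 187.6]
ee_rot: [0.829, 0.559, -0.009, -0.004]
contact_force: [-0.6, -0.9, -0.3]
gripper_width: 76.9
```

```bash
cat > b.py <<'E'
from h import *
s=arm.read_state();K,T=cam("wrist",s);im,D=optics.get_image("wrist");P=cloud(K,T,D);cv2.imwrite("pics/w8.png",im)
M=R.from_quat(s["ee_rot"]).as_matrix();p=np.array(s["position"])
m=(np.abs(P[...,2]-97)<5)&(np.hypot(P[...,0]-526,P[...,1]+40)<22)
print(np.round(p,1),np.round(M,3).tolist(),np.round(s["joints"],2),s["gripper_width"])
c=P[m].mean(0);print(m.sum(),c,np.ptp(P[m],0));d=np.r_[c[:2],73]-p;print("tool delta mm",np.round(M.T@d,1))
E
python3 b.py
```

```text
[535.7 -34.8 187.6] [[0.374, 0.927, -0.019], [0.927, -0.374, -0.003], [-0.01, -0.016, -1.0]] [ 0.24  0.28 -0.26 -0.   -1.05  2.52] 76.87522035706682
930 [525.85800258 -37.86225752  96.43826528] [29.40223064 28.99161298  6.84845871]
tool delta mm [ -5.4  -6.1 114.7]
```

Emit:
send_rows(steps=[[[-0.6,-0.7,0,0,0.9],[0,0,3,0,0.9],[0,0,2,0,0.9],[0,0,0,0,0.9]]])

```text
clock: 14.47
position: [527.0, -40.2, 138.1]
ee_rot: [0.829, 0.56, -0.006, -0.002]
contact_force: [-0.7, -1.1, -1.3]
gripper_width: 76.9
```

```bash
python3 b.py
```

```text
[527.  -40.2 138.1] [[0.374, 0.927, -0.012], [0.927, -0.374, -0.003], [-0.007, -0.01, -1.0]] [ 0.23  0.32 -0.35 -0.   -0.92  2.53] 76.89958080511352
1443 [525.94720075 -37.85007652  96.42754831] [29.58317062 29.18519624  6.74380734]
tool delta mm [ 2.3 -1.2 65.1]
```

Aligned. I'll descend and close.

Emit:
send_rows(steps=[[[0.2,-0.1,2.5,0,0.9],[0,0,2.5,0,0.9],[0,0,1.3,0,0.9],[0,0,0,0,0.9]]])

```text
clock: 14.85
position: [531.2, -41.5, 80.5]
ee_rot: [0.83, 0.558, -0.0, 0.001]
contact_force: [-0.4, -0.4, -0.6]
gripper_width: 76.8
```

Emit:
send_rows(steps=[[[0,0,0,0,0.2],[0,0,0,0,0.2],[0,0,0,0,0.2],[0,0,0,0,0.2],[0,0,0,0,0.2],[0,0,0,0,0.2],[0,0,0,0,0.2]]])

```text
clock: 15.43
position: [533.7, -43.1, 86.5]
ee_rot: [0.83, 0.557, 0.003, 0.003]
contact_force: [-0.1, -1.9, -1.9]
gripper_width: 26.4
```

The hand drifted to z 86 while closing, so it seems to hold the cap. I'll look.

```bash
python3 - <<'E'
from h import *
s=arm.read_state();im,D=optics.get_image("scene");w,_=optics.get_image("wrist")
print(np.round(s["position"],1),np.round(s["contact_force"],1))
cv2.imwrite("pics/p9.png",np.hstack([cv2.resize(im[180:270,270:360],(400,400),interpolation=cv2.INTER_CUBIC),cv2.resize(w[150:420,150:420],(400,400))]))
E
```

```text
[533.7 -43.1  86.5] [-0.1 -1.9 -1.9]
```

View pics/p9.png

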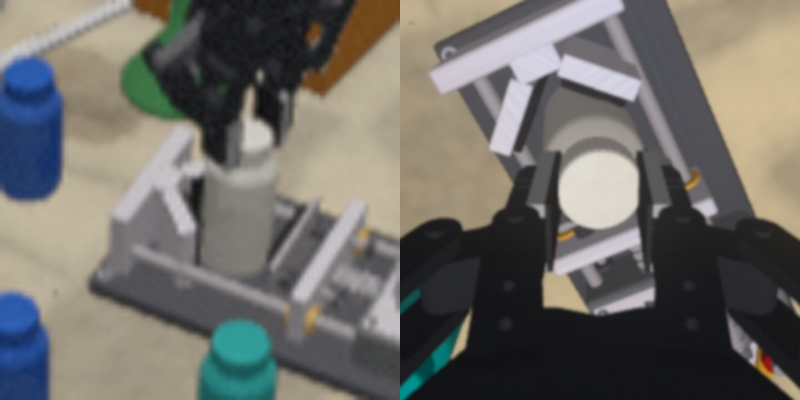

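The bottle stands upright, held by its cap between the pads (cap centre at (598,190) in the right half). I'll lift.

Emit:
send_rows(steps=[[[0,0,-0.8,0,0.2],[0,0,-1.5,0,0.2],[0,0,-2,0,0.2],[0,0,-2,0,0.2],[0,0,-2.5,0,0.2],[0,0,-2.5,0,0.2],[0,0,-1.5,0,0.2],[0,0,0,0,0.2]]])

```text
clock: 16.2
position: [532.2, -42.4, 221.6]
ee_rot: [0.83, 0.558, 0.002, 0.003]
contact_force: [0.8, 0.2, -0.9]
gripper_width: 26.0
```

```bash
python3 - <<'E'
from h import *
s=arm.read_state();S,D=optics.get_image("scene");w,Dw=optics.get_image("wrist")
print(np.round(s["position"],1),np.round(s["contact_force"],1),s["gripper_width"],np.round(R.from_quat(s["ee_rot"]).as_matrix(),3).tolist())
cal=cam("scene");P=cloud(*cal,D)
# tray floor/rim from scene: floor pts z 1..9 white in region; rim z 20-28
hsv=cv2.cvtColor(S,cv2.COLOR_BGR2HSV);v,u=np.indices(D.shape)
white=(hsv[...,1]<40)&(hsv[...,2]>120)&(u>150)&(u<255)&(v>170)&(v<240)
rim=white&(P[...,2]>19)&(P[...,2]<29);n,l,st,c=cv2.connectedComponentsWithStats(white.astype(np.uint8))
hull=cv2.convexHull(np.argwhere(l==1+np.argmax(st[1:,4]))[:,::-1].astype(np.int32));print("white px hull",cv2.approxPolyDP(hull,4,True).reshape(-1,2).tolist())
np.savez("scene9.npz",im=S,D=D)
K,T=cal
E
```

```text
[532.2 -42.4 221.6] [ 0.8  0.2 -0.9] 26.025405240083032 [[0.378, 0.926, 0.006], [0.926, -0.378, -0.003], [-0.0, 0.007, -1.0]]
white px hull [[244, 201], [221, 235], [162, 211], [172, 196], [200, 185]]
```

Held. I'll carry it over towards the tray, stopping short for a look.

Emit:
send_rows(steps=[[[2,-1.6,0,0,0.2],[2.7,-2.1,0,0,0.2],[2.7,-2.1,0,0,0.2],[2.7,-2.1,0,0,0.2],[2.7,-2.1,0,0,0.2],[2.7,-2.1,0,0,0.2],[2.7,-2.1,0,0,0.2],[2,-1.5,0,0,0.2],[0,0,0,0,0.2]]])

```text
clock: 17.05
position: [451.8, 210.2, 200.7]
ee_rot: [0.833, 0.553, -0.015, -0.002]
contact_force: [0.5, -0.6, -1.0]
gripper_width: 26.5
```

```bash
python3 - <<'E'
from h import *
s=arm.read_state();K,T=cam("wrist",s);im,D=optics.get_image("wrist");P=cloud(K,T,D);cv2.imwrite("pics/w10.png",im);np.savez("w10.npz",im=im,D=D,K=K,T=T)
M=R.from_quat(s["ee_rot"]).as_matrix();p=np.array(s["position"])
print(np.round(p,1),np.round(s["contact_force"],1),s["gripper_width"],np.round(M,3).tolist())
hsv=cv2.cvtColor(im,cv2.COLOR_BGR2HSV)
m=(P[...,2]>19)&(P[...,2]<27)&(hsv[...,1]<60)&(P[...,0]>330)&(P[...,0]<580)&(P[...,1]>120)&(P[...,1]<400)
m=cv2.morphologyEx(m.astype(np.uint8),cv2.MORPH_CLOSE,np.ones((3,3)));n,l,st,c=cv2.connectedComponentsWithStats(m,connectivity=8)
for i in np.argsort(-st[1:,4])[:5]+1: print(st[i],cv2.minAreaRect(P[l==i][:,:2].astype(np.float32)),np.median(P[l==i][:,2]))
# held cap / bottle: points near tool
q=(np.hypot(P[...,0]-p[0],P[...,1]-p[1])<30)&(hsv[...,1]<60)&(hsv[...,2]>100)&(P[...,2]>60)
print(q.sum(),np.percentile(P[q],[5,50,95],axis=0).round(1).tolist())
E
```

```text
[451.8 210.2 200.7] [ 0.5 -0.6 -1. ] 26.49273094296321 [[0.388, 0.921, -0.027], [0.922, -0.388, -0.013], [-0.023, -0.019, -1.0]]
[ 270    5   91  203 1166] ((479.4073181152344, 277.9886474609375), (89.09046173095703, 175.39303588867188), 6.059388160705566) 23.26490360137865
[ 172   35   86  176 1087] ((441.8099365234375, 281.9803466796875), (88.63410949707031, 158.14480590820312), 6.430238246917725) 23.233224322263197
[226  80  10  33  48] ((436.0340576171875, 317.0359191894531), (30.18666648864746, 8.454395294189453), 67.2535629272461) 22.73720769018658
[288  75   2   2   2] ((496.48370361328125, 311.718994140625), (1.3296159505844116, 0.0), -159.2360076904297) 25.243691483398948
[283  80   2   2   2] ((490.28643798828125, 309.50469970703125), (1.2429172992706299, 0.0), -168.205322265625) 25.1587619146039
5400 [[439.8, 201.9, 149.6], [454.2, 220.7, 210.0], [467.5, 229.6, 215.6]]
```

View pics/w10.png

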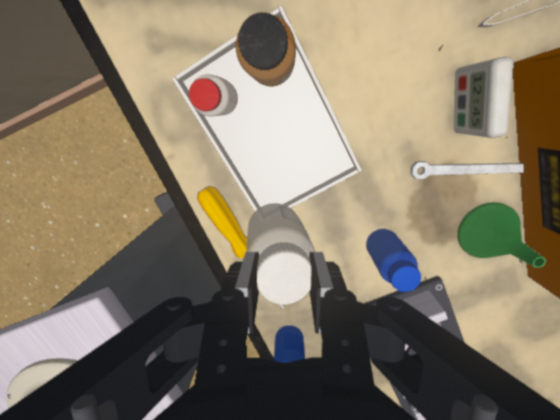

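The tray's free half is clear: tray centre (461,276), yaw 0.106, so the free middle is (465,234). The bottle is held at (285,270) in the view. I'll move over it and descend.

Emit:
send_rows(steps=[[[1.3,0.15,0,0,0.2],[1.3,0.15,0,0,0.2],[0,0,2.5,0,0.2],[0,0,2.5,0,0.2],[0,0,2,0,0.2],[0,0,1.5,0,0.2],[0,0,0,0,0.2]]])

```text
clock: 17.68
position: [465.2, 230.0, 106.8]
ee_rot: [0.835, 0.551, -0.018, -0.001]
contact_force: [-0.2, -1.0, -2.2]
gripper_width: 26.2
```

```bash
python3 - <<'E'
from h import *
s=arm.read_state();M=R.from_quat(s["ee_rot"]).as_matrix();p=np.array(s["position"])
print(p,np.round(s["contact_force"],1),np.round(M,3).tolist(),"tool delta",np.round(M.T@(np.array([464.8,232.7,80])-p),1))
E
```

```text
[465.24665038 229.98748022 106.77348506] [-0.2 -1.  -2.2] [[0.393, 0.919, -0.032], [0.919, -0.394, -0.018], [-0.029, -0.022, -0.999]] tool delta [ 3.1 -0.9 26.7]
```

Emit:
send_rows(steps=[[[0.3,-0.1,0.8,0,0.2],[0,0,0.7,0,0.2],[0,0,0.5,0,0.2],[0,0,0,0,0.2]]])

```text
clock: 18.02
position: [467.5, 232.9, 85.2]
ee_rot: [0.835, 0.55, -0.018, -0.001]
contact_force: [-0.1, -0.4, -1.7]
gripper_width: 26.3
```

Emit:
send_rows(steps=[[[0,0,0.3,0,0.2]]])

```text
clock: 18.1
position: [468.2, 233.4, 82.9]
ee_rot: [0.835, 0.55, -0.017, -0.001]
contact_force: [-0.1, 0.4, -2.0]
gripper_width: 26.6
```

Emit:
send_rows(steps=[[[0,0,0.2,0,0.2]]])

```text
clock: 18.18
position: [468.3, 233.5, 81.0]
ee_rot: [0.835, 0.55, -0.016, -0.001]
contact_force: [-0.4, -0.2, -2.7]
gripper_width: 26.0
```

Emit:
send_rows(steps=[[[0,0,0.15,0,0.2]]])

```text
clock: 18.27
position: [468.5, 233.7, 79.9]
ee_rot: [0.835, 0.55, -0.016, -0.001]
contact_force: [-1.0, -0.0, -1.5]
gripper_width: 26.4
```

Emit:
send_rows(steps=[[[0,0,0.15,0,0.2]]])

```text
clock: 18.35
position: [468.7, 233.9, 78.6]
ee_rot: [0.835, 0.55, -0.015, -0.001]
contact_force: [-0.0, 0.2, -2.4]
gripper_width: 26.7
```

Emit:
send_rows(steps=[[[0,0,0.15,0,0.2]]])

```text
clock: 18.43
position: [468.9, 234.0, 77.5]
ee_rot: [0.835, 0.55, -0.015, -0.001]
contact_force: [-1.7, -1.0, 6.7]
gripper_width: 26.1
```

Touched down (6.7 N). I'll open gently.

Emit:
send_rows(steps=[[[0,0,0,0,0.33],[0,0,0,0,0.37],[0,0,0,0,0.42],[0,0,0,0,0.48],[0,0,0,0,0.55],[0,0,0,0,0.6],[0,0,0,0,0.6]]])

```text
clock: 19.02
position: [469.8, 234.9, 79.4]
ee_rot: [0.835, 0.55, -0.013, -0.001]
contact_force: [-0.9, 0.3, 0.6]
gripper_width: 51.2
```

Emit:
send_rows(steps=[[[0,0,-1,0,0.6],[0,0,-1.5,0,0.6],[0,0,-2,0,0.6],[0,0,-3,0,0.6],[0,0,-3,0,0.6],[-3,1.5,-1,0,0.6],[-3,1.5,0,0,0.6],[-3,1.5,0,0,0.6],[0,0,0,0,0.6]]])

```text
clock: 19.77
position: [480.7, 134.5, 208.6]
ee_rot: [0.833, 0.553, -0.009, 0.001]
contact_force: [-0.2, 0.6, -0.2]
gripper_width: 51.5
```

```bash
python3 - <<'E'
from h import *
s=arm.read_state();im,D=optics.get_image("scene");K,T=cam("scene");P=cloud(K,T,D);P0=cloud(K,T,np.load("scene0.npz")["D"])
print(np.round(s["position"],1),np.round(s["contact_force"],1))
v,u=np.indices(D.shape)
for n,Q,x,y,lo,hi in(("new",P,462,232,80,96),("amber0",P0,480,330,98,115),("amber",P,480,330,98,115),("red0",P0,421,318,70,84),("red",P,421,318,70,84),("filt0",P0,465,-290,34,55),("filt",P,465,-290,34,55)):
    m=(np.hypot(Q[...,0]-x,Q[...,1]-y)<28)&(Q[...,2]>lo)&(Q[...,2]<hi);print(n,m.sum(),np.round(Q[m].mean(0),1) if m.any() else 0)
K,T=cam("wrist",s);w,_=optics.get_image("wrist")
a=cv2.resize(im[150:280,150:420],(780,376),interpolation=cv2.INTER_CUBIC);cv2.imwrite("pics/p11.png",np.vstack([a,cv2.resize(w[0:210],(560,210))[:, :].copy() if 0 else cv2.copyMakeBorder(w[0:220],0,0,0,220,cv2.BORDER_CONSTANT)]))
E
```

```text
[480.7 134.5 208.6] [-0.2  0.6 -0.2]
new 96 [455.3 230.8  88. ]
amber0 112 [482.3 329.6 104.1]
amber 112 [482.4 329.7 104.1]
red0 64 [421.5 319.5  74. ]
red 65 [421.5 319.2  74.1]
filt0 103 [ 461.  -294.3   36.9]
filt 105 [ 463.2 -293.6   36.9]
```

View pics/p11.png

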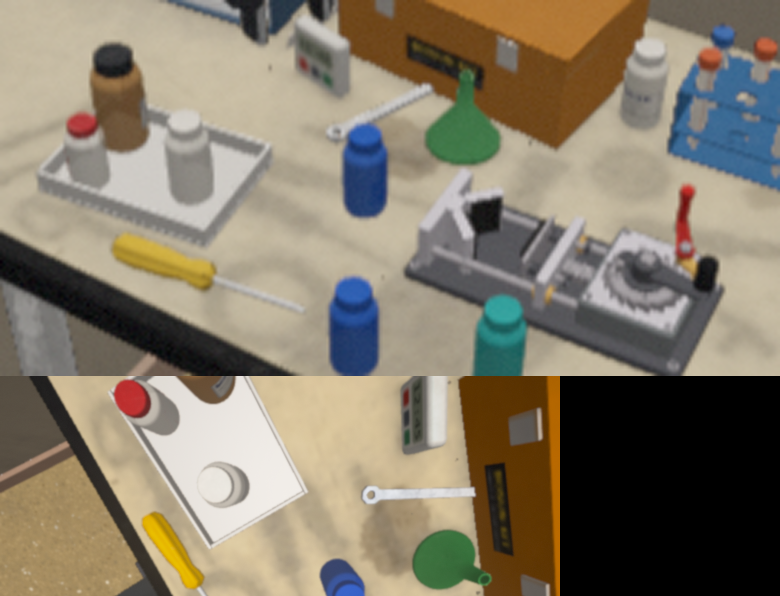

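The bottle stands upright in the free half, the jaw is back, the lever is over and the other bottles have not moved. Handing in.

```bash
python3 -c "
from bench import job,arm
print(job.job_done(),arm.read_state()['clock'])"
```

```text
the job is handed in; nothing more can be done
the job is handed in; nothing more can be done
```

The bottle is out of the clamp and standing upright in the free half of the tray. I handed the job in at about 20 s of the 67 s allowed.

- **Lever:** I swung the red release lever over until it met its stop.
- **Crank:** On the first tightening I stopped at about 7.3 N. Letting back slightly showed slack, so the pawl was still holding. I tightened again to about 8.1 N on average (single readings up to 8.9 N), and the pawl visibly sprang clear, 2 px in the scene view.
- **Letting back:** I kept the knob gripped all the way until the wheel reached its stop. The jaw measured 14.5 mm back, against 14 mm expected.
- **Bottle:** The hand drifted up about 6 mm and 2.5 mm sideways while closing, so I lifted the bottle by its cap rather than its body. I lowered it to a light contact of 6.7 N, opened gently and moved clear.

**Last checks:**
- The cap top read 88 mm, as expected for an upright bottle on the tray floor.
- The amber and red-capped bottles moved by less than 0.5 mm.
- The filter read 2 mm different in the scene view, which I put down to depth noise, as nothing came near it.
- The scene camera reads positions about 3 mm off from the wrist camera. I used the wrist camera's values.

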